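Clear and load the tacking fixture, then cam the clamp shut

TASK

Get the tacking fixture ready for the next weld: take the screw jack out of the cam lever's way and stand it wholly on the rubber mat, and push every steel offcut off the edge of the bed so that it drops into the chute (slide them, do not lift them off the bed). Then lay the square tube flat on the cleared bed, in line between the stop and the sprung clamp pad and centred on the pad, and let go of it. Last, swing the cam lever round until the cam's high point bears squarely on the sprung follower, so that the pad clamps the tube against the stop; leave the other things on the bench where they are.

Things in the scene. Friction and masses are not known exactly. Their poses are not given: they have to be found in the camera images.
- fixture: Low steel welding fixture fixed on the bench. Origin on the bench top under the centre of the bed; z up. Its flat bed is 60 mm above the bench, x = -90 to +80 mm; between stop and pad it is free from y = -70 to +70 mm. The +x edge is an open ledge over the chute; along x = -90 to -85 mm runs a lip 8 mm high. The base ends at y = -190 mm.
- bed_centre (a point): Centre of the bed's top face (fixture x = y = 0, 60 mm above the bench). The fixed stop is a bar on the +y side: face at fixture y = +70, x = -80 to +80 mm, 35 mm high above the bed. On the -y side a plunger guide stands at y = -94 to -84, x = -25 to +25 mm, 30 mm above the bed, behind the pad, and a rail 20 mm high runs on either side of the pad (face y = -72 mm, gap x = -28 to +28).
- chute_mouth (a point): Centre of the mouth of the aluminium chute tray below the ledge, 136 mm from the bed centre along fixture +x. Inside x = 82 to 192, y = -92 to +92 mm in the fixture frame; rim 48 mm above the bench; floor slopes from 26 mm at the ledge down to 6 mm at the far wall.
- cam_axis (a point): Centre line of the cam, at bed height (fixture x = 0, y = -143 mm); the cam turns about the vertical here.
- cam (a joint): Cam angle in rad, 0 to 2.9; grows counter-clockwise seen from above; starts between 0 and 0.4. At 2.27 the high point points straight at the follower (fixture +y); past that the follower falls back. Friction of 0.2 N m keeps it where it is left. The cam is a disc 56 mm across, 18 mm thick, on the bed level, its centre 14 mm off the axis.
- cam_peak (a point): The high point of the cam, on its rim 42 mm from the cam axis, marked with a black dot on top.
- cam_knob (a point): Top centre of the upright black round grip at the end of the cam lever, 100 mm from the cam axis: 16 mm across, 44 mm tall, top 130 mm above the bench; it spins freely. The lever (flat bar, 78 to 86 mm above the bench) points 165 degrees clockwise from fixture +x when the cam reads 0 and swings by way of fixture -y to 35 degrees clockwise from +x at 2.27.
- follower (a joint): Travel of the sprung follower towards the bed (fixture +y) in m: 0 when the cam is off it, about 0.014 when the cam's high point bears on it. It carries the clamp pad.
- pad: Steel clamp pad, 40 mm wide (x) and 30 mm high, its face square to fixture y; origin at the centre of its face, 80 mm above the bench. At rest its face is at fixture y = -70 mm; the follower carries it 14 mm towards the stop, and a spring of 2 N/mm lets it yield up to 12 mm. With the 130 mm tube against the stop it presses with about 8 N.
- tube: Piece of square steel tube 40 x 40 mm, 130 mm long (along its own y), 0.4 kg, lying on the bench at the +y side. Origin at the centre of its underside. It has 10 mm of play in all between stop and pad when the clamp is open.
- jack: Steel screw jack standing on the bench in the path of the cam lever: round foot 70 mm across and 12 mm high, round column 32 mm across, 112 mm tall in all, with a brass-coloured ring of 42 mm between 30 and 42 mm height that is looks only; 0.6 kg. Origin at the centre of its underside.
- mat: Black rubber mat 150 x 150 mm, 3 mm thick, fixed on the bench at the -y side. Origin at the centre of its underside.
- offcut1: Offcut of flat steel bar, 30 x 20 mm, 12 mm thick, lying on the bed. Origin at the centre of its underside. May be absent.
- offcut2: Round steel slug, 32 mm across, 14 mm thick, lying on the bed. Origin at the centre of its underside. May be absent.
- offcut3: Offcut of square steel bar, 22 x 22 mm, 18 mm tall, on the bed. Origin at the centre of its underside. May be absent.
- offcut4: Stepped steel offcut: base 28 x 22 mm, 9 mm thick, with a step 8 mm wide along one short side rising to 18 mm. Origin at the centre of its underside. May be absent.
- offcut5: Hexagonal steel slug, 34 mm across the corners, 13 mm thick, lying on the bed. Origin at the centre of its underside. May be absent.
- pliers: Bystander: pliers lying on the bench in front of the robot. About 160 mm long, 13 mm high.
- wire_brush: Bystander: hand brush lying on the bench.
- wrench: Bystander: wrench lying on the bench.
- spray_can: Bystander: spray can 64 mm across, 150 mm tall, standing on the bench beyond the tube.
- battery: Bystander: tool battery pack 110 x 75 x 65 mm on the bench.
Not all that is in view belongs to the job. What is shaped like the jack but blue or purple is not meant.

How it is judged (in metres and radians):
On the way, in this order (a step that is already met when the one before it is completed fails the run):
1. the jack stands on the mat and every offcut lies in the chute (x of jack in the frame of mat between -0.045 and 0.045 m and y of jack in the frame of mat between -0.045 and 0.045 m and z of jack in the frame of mat between -0.002 and 0.007 m and angle between jack's own z axis and vertical below 0.1 rad and contact force between the fingers and jack below 0.1 N and x of offcut1 in the frame of fixture between 0.07 and 0.195 m and y of offcut1 in the frame of fixture between -0.095 and 0.095 m and z of each of offcut1, offcut2, offcut3, offcut4, offcut5 in the frame of fixture below 0.055 m and x of offcut2 in the frame of fixture between 0.07 and 0.195 m and y of offcut2 in the frame of fixture between -0.095 and 0.095 m and x of offcut3 in the frame of fixture between 0.07 and 0.195 m and y of offcut3 in the frame of fixture between -0.095 and 0.095 m and x of offcut4 in the frame of fixture between 0.07 and 0.195 m and y of offcut4 in the frame of fixture between -0.095 and 0.095 m and x of offcut5 in the frame of fixture between 0.07 and 0.195 m and y of offcut5 in the frame of fixture between -0.095 and 0.095 m), for 0.2 s.
2. the tube lies on the bed between stop and pad, let go, with the clamp still open (x of tube in the frame of fixture between -0.022 and 0.022 m and y of tube in the frame of fixture between -0.012 and 0.012 m and z of tube in the frame of fixture between 0.055 and 0.064 m and angle between the y axis of tube and the y axis of fixture, either way round below 0.1 rad and linear speed of tube below 0.02 m/s and contact force between the fingers and tube below 0.1 N and value of joint cam below 1.2 rad), for 0.2 s.
3. the cam's high point bears on the follower and the pad clamps the tube (value of joint cam between 2.07 and 2.47 rad and value of joint follower above 0.0115 m and contact force between pad and tube above 4 N), for 0.2 s.
At the end, for the whole second after the job is handed in: Jack upright, centre within 45 mm of the mat centre along each side; all offcuts in the chute; tube flat on the bed, within 22 mm of the pad centre line and 0.1 rad of fixture y; cam at 2.27 +-0.2, follower out over 11.5 mm, pad pressing the tube with over 4 N; all let go (all of step 1 and all of step 3 and x of tube in the frame of fixture between -0.022 and 0.022 m and y of tube in the frame of fixture between -0.012 and 0.012 m and z of tube in the frame of fixture between 0.055 and 0.064 m and angle between the y axis of tube and the y axis of fixture, either way round below 0.1 rad and linear speed of tube below 0.02 m/s and contact force between the fingers and tube below 0.1 N); the robot touches nothing.
It fails at once if an offcut is lifted more than 40 mm above the bed (z of any of offcut1, offcut2, offcut3, offcut4, offcut5 in the frame of fixture above 0.1 m).
It fails at once if a bystander (pliers, brush, wrench, spray can, battery) is moved more than 40 mm (distance of any of pliers, wire_brush, wrench, spray_can, battery from where it was at the start of the episode above 0.04 m).
Of offcut1, offcut2, offcut3, offcut4, offcut5 only 3 to 5 are there at a start; the rules pass over those that are not, and their reading is None.
At some moment in a run one of jack, tube may be knocked a few centimetres aside while the robot is not near it.
Once in a run the grip may slacken for a moment while it holds something.
It also fails if it takes over 210 s, if anything falls off the work surface, if the arm or the gripper's body presses on something with over 40 N, if the wrist force passes 120 N, or if a joint passes its speed limit or range.

ROBOT

A 6-joint arm with a two-finger parallel gripper is mounted at the origin on the work surface. World frame = base frame: x ahead of the robot, y to its left, z up, the work surface at z = 0. Lengths are in mm, angles in rad, forces in N, time in s.
With the tool pointing down it reaches from about 300 to 875 mm from the base axis. Payload 6.4 kg.
Tool frame: the origin (TCP) lies at the very end of the fingers, on their centre line; the grasp point (between the pads) lies behind it (robot.hold_point_z is the z of the grasp point in the tool frame, in mm); z points along the fingers, y is the line along which they close (so a half turn about z gives the same grasp; the last joint's range is limited). The gripper opens to 85 mm and grips with 20 to 120 N. Pads are 22 mm wide; open, the fingers measure 114 mm over their backs; the gripper's body (76 mm by 85 mm) begins 54 mm behind the grasp point. The pads swing forward as they close: fully open they stand 13 mm farther back than shut.
Start: joints at [1.136, 0.181, 1.607, -0, 1.354, -0.206], TCP at [130.402, 560.033, 231.288] pointing down, gripper open.
Joint ranges: [-2.99, 2.99], [-0.89, 2.07], [0.3, 2.58], [-1.14, 4.28], [0, 2.63], [-3.12, 3.12]. Speed limits (rad/s): [2.57, 2.57, 3.01, 3.14, 3.14, 3.14].

INTERFACE

Orientations are given as a unit quaternion [x, y, z, w].
In Python, from station import robot gives the robot as it stands.
- The arm moves only by the tool jog_arm, never from a script. Its argument "moves" is a list of rows, each an object with "dp": the shift along the tool's x, y, z in cm, a list of three; "dr": the turn, a rotation vector about the tool's x, y, z in degrees, a list of three. A call has 1 to 8 rows; each row is the pose to reach, as a shift and turn from the pose commanded when the call began, along the tool's axes at that moment; what a row does not reach only later rows make up. A row lasts 1/8 s, in which the tool goes at most 62.5 mm and 10.7 degrees, less where a joint would pass 70% of its speed; a pose out of reach is approached as far as the arm can. A call with a gripper value outside its range is refused whole. "fingers" is the finger opening in cm, from 0 to 8.54, set as the call begins (left out, the last holds). The fingers move at their own pace and stop on an object; the grip force is fixed at half the most. Time passes only in rows, so rows that repeat a pose let the fingers close. It gives the time, the measured TCP pose, the force, the opening and the grip force at its end, in the units of the state.
- robot.get_state(): the state, without advancing time (a new reading comes with each control period).
- robot.grab_frame(name): name is "scene" or "top" or "wrist"; returns a dict with "pixels" (400x640x3 uint8, blue, green, red), "depth" (400x640 float32, mm along the optical axis (not along the pixel's ray), 0 where there is no reading), "fx", "fy", "cx", "cy" (pixels), "k1" (the pictures are not rectified: a ray, as slopes to the right and down, at radius r is drawn at 1 + k1 r^2 times it, then the intrinsics apply), "pose" (4x4, takes a point from camera to world coordinates). Camera axes: x right, y down, z forward; pixel columns grow to the right and rows downward; lengths in mm; the calibration is good to about 2 mm. A picture is of the moment at which its call begins.
- robot.close_job(): hands the job in; it is judged then, once.
The state is a dict: "t": time; "joints": joint angles; "joint_vel": joint speeds; "tau": joint torques, N m; "ee_pos": TCP position; "ee_rot": TCP orientation; "contact_force": force on the tool from outside, world axes, zero at the start; "moment": the same for the moment, N m; "opening": finger opening in mm; "grip_force": force on a finger pad.
Only numpy, scipy, OpenCV 4.12 (cv2) and the standard library are available. Lean on these libraries where they do the work, as an engineer would, in place of code of your own. Each camera call takes 0.05 s, during which the arm holds its last target. There are 200 camera calls.

## Working session

There is one attempt and no reset: what is moved stays moved. The work goes in short steps, Python scripts to look and compute and a tool call to move; the robot and the scene stay as the last step left them, time stands still between calls to the robot, and variables do not carry over. Pictures are saved under pics/ and viewed, at most 14 in all, crops included, and the job is handed in when it is done.

Besides the shell and the picture viewer there is one more tool, called after "Call:" as name([rows], argument=value, ...), one row to a line, values as JSON. jog_arm: Moves the arm, as the interface text tells. Its arguments: {"type":"object","properties":{"moves":{"type":"array","items":{"type":"object","properties":{"dp":{"type":"array","items":{"type":"number"}},"dr":{"type":"array","items":{"type":"number"}}}}},"fingers":{"type":"number"}},"required":["moves"]}

```bash
mkdir -p pics; cat > h.py <<'E'
import numpy as np, cv2
from station import robot
from scipy.spatial.transform import Rotation as R
def grab(n,save=None):
    f=robot.grab_frame(n)
    if save: cv2.imwrite('pics/'+save+'.png',f['pixels'])
    np.savez('last_'+n+'.npz',**f)
    return f
def load(n): 
    d=np.load('last_'+n+'.npz'); return {k:d[k] for k in d}
def rays(f,px):
    px=np.atleast_2d(np.array(px,float))
    K=np.array([[f['fx'],0,f['cx']],[0,f['fy'],f['cy']],[0,0,1]],float)
    u=cv2.undistortPoints(px[:,None],K,np.array([float(f['k1']),0,0,0]))[:,0]
    return np.c_[u,np.ones(len(u))]
def onplane(f,px,z):
    d=rays(f,px)@f['pose'][:3,:3].T; o=f['pose'][:3,3]
    return o+d*((z-o[2])/d[:,2])[:,None]
def cloud(f):
    v,u=np.mgrid[:400,:640]; p=np.c_[u.ravel(),v.ravel()]
    c=rays(f,p)*f['depth'].reshape(-1,1)
    return (c@f['pose'][:3,:3].T+f['pose'][:3,3]).reshape(400,640,3)
def proj(f,P):
    P=np.atleast_2d(P); c=(P-f['pose'][:3,3])@f['pose'][:3,:3]
    x=c[:,:2]/c[:,2:]; r=(x**2).sum(1,keepdims=True); x=x*(1+f['k1']*r)
    return x*[f['fx'],f['fy']]+[f['cx'],f['cy']]
E
python3 - <<'E'
from h import *
s=robot.get_state(); print({k:np.round(v,3) for k,v in s.items()}, robot.hold_point_z)
print(R.from_quat(s['ee_rot']).as_matrix().round(3))
for n in('scene','top','wrist'):
    f=grab(n,n+'0'); print(n,f['pose'].round(2).tolist(),f['fx'],f['k1'])
E
```

```text
{'t': np.float64(0.0), 'joints': array([ 1.136,  0.182,  1.608,  0.   ,  1.354, -0.206]), 'joint_vel': array([-0.001, -0.002,  0.001, -0.002,  0.001, -0.   ]), 'tau': array([-0.0000e+00, -4.4488e+01, -3.5133e+01, -0.0000e+00,  9.0000e-03,
        0.0000e+00]), 'ee_pos': array([130.155, 559.512, 230.38 ]), 'ee_rot': array([ 0.114,  0.993, -0.001, -0.   ]), 'contact_force': array([ 0.355, -0.167, -0.506]), 'moment': array([ 0.016, -0.028, -0.015]), 'grip_force': np.float64(0.0), 'opening': np.float64(85.408)} -18.700000000000003
[[-0.974  0.227 -0.001]
 [ 0.227  0.974 -0.002]
 [ 0.    -0.002 -1.   ]]
scene [[-0.55, 0.49, -0.68, 1187.43], [0.83, 0.31, -0.46, 462.92], [-0.02, -0.82, -0.58, 658.41], [0.0, 0.0, 0.0, 1.0]] 387.2723079743161 0.031177893824631042
top [[0.03, -0.99, 0.14, 374.22], [-1.0, -0.02, 0.01, 7.3], [-0.01, -0.14, -0.99, 1286.49], [0.0, 0.0, 0.0, 1.0]] 426.20432852884085 -0.09993510761309285
wrist [[0.23, 0.92, 0.31, 49.3], [0.97, -0.21, -0.07, 578.19], [-0.0, 0.32, -0.95, 374.07], [0.0, 0.0, 0.0, 1.0]] 358.7386571121792 0.00857023333347899
```

View pics/top0.png

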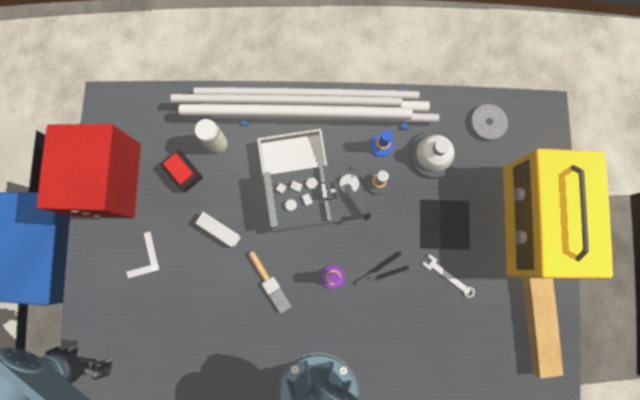

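View pics/scene0.png

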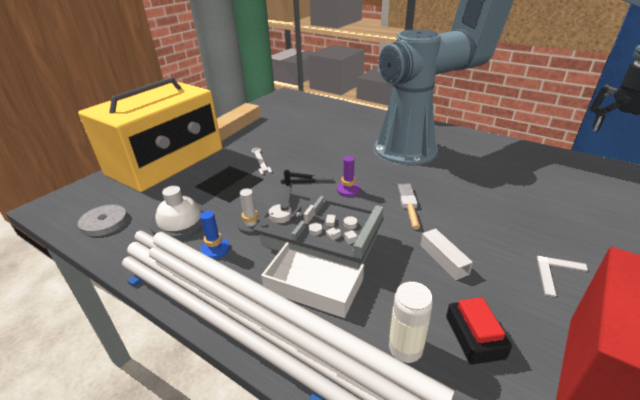

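The top view (left = +y, up = +x) shows the fixture bed at about (297,190) and the chute at (292,153). Five offcuts lie at (281,187), (297,186), (312,183), (291,205) and (308,199). The tube is at (217,229), the mat at (445,224) and the cam at (349,183), with its knob at (367,215).
Three things could be the jack: steel with a brass ring at (379,180), blue at (383,145) and purple at (334,277). The steel one fits, since it's uncoloured and stands in the lever's path. I'll confirm it in an enlarged crop.

```bash
python3 - <<'E'
from h import *
f=load('top'); im=f['pixels']
c=cv2.resize(im[120:260,190:410],None,fx=3.6,fy=3.6,interpolation=cv2.INTER_CUBIC); cv2.imwrite('pics/crop1.png',c)
# mat
C=cloud(f)
g=im.max(2)
m=((g<40)&(np.abs(C[...,2]-3)<12)).astype(np.uint8); m[:, :405]=0; m[:,500:]=0; m[:190]=0;m[260:]=0
cs,_=cv2.findContours(m,0,2); k=max(cs,key=cv2.contourArea); r=cv2.minAreaRect(k); P=onplane(f,cv2.boxPoints(r),3)
print('mat',P.mean(0).round(1),P.round(0).tolist())
# tube: height ~40
m=((np.abs(C[...,2]-40)<12)).astype(np.uint8); m[:, :185]=0; m[:,250:]=0; m[:200]=0;m[255:]=0
cs,_=cv2.findContours(m,0,2); k=max(cs,key=cv2.contourArea)
P=onplane(f,k[:,0],40)[:,:2].astype(np.float32); print('tube',cv2.minAreaRect(P))
# fixture stop: height 95
for z,n in((95,'stop'),(112,'jack'),(130,'knob')):
    m=((np.abs(C[...,2]-z)<6)).astype(np.uint8); m[:, :255]=0; m[:,400:]=0; m[:130]=0;m[235:]=0
    if n=='jack': m[:,:365]=0; m[:160]=0
    cs,_=cv2.findContours(m,0,2)
    for k in cs:
        if len(k)>3: P=onplane(f,k[:,0],z)[:,:2].astype(np.float32); print(n,k[:,0].mean(0),cv2.minAreaRect(P))
E
```

```text
Traceback (most recent call last):
ValueError: max() iterable argument is empty
```

View pics/crop1.png

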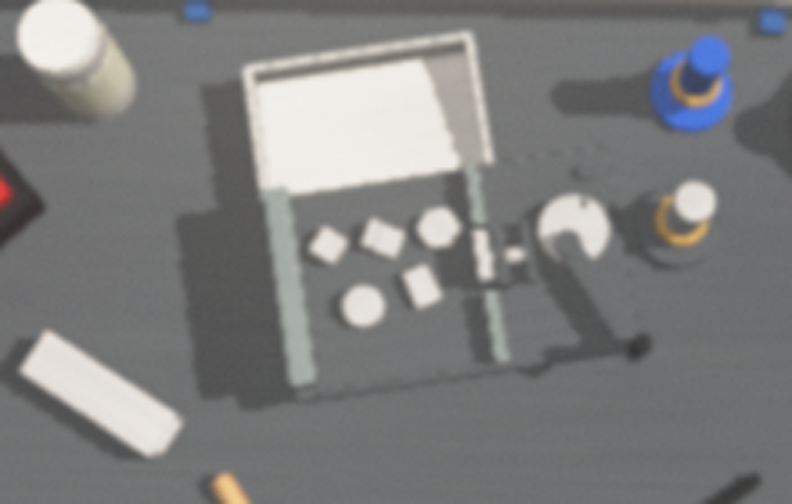

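The crop confirms the jack: steel column top at full-image (382.5,175.5), brass ring, grey foot at about (378,184). It also shows the knob at (367,216), the five offcuts, the stop bar at (271,200) and the tube at (218,229).

```bash
cat > m.py <<'E'
from h import *
f=load('top'); im=f['pixels']; C=cloud(f)
print('bench z',np.median(C[240:260,200:240,2]), 'mat col',im[225,445],'bench',im[260,445])
m=(im.max(2)<50).astype(np.uint8); m[:, :405]=0; m[:,500:]=0; m[:185]=0;m[260:]=0
m=cv2.morphologyEx(m,cv2.MORPH_OPEN,np.ones((5,5)))
k=max(cv2.findContours(m,0,2)[0],key=cv2.contourArea); P=onplane(f,k[:,0],3)[:,:2].astype(np.float32); print('mat',cv2.minAreaRect(P))
m=((np.abs(C[...,2]-40)<12)&(im.min(2)>110)).astype(np.uint8); m[:, :185]=0; m[:,250:]=0; m[:200]=0;m[255:]=0
for k in cv2.findContours(m,0,2)[0]:
  if len(k)>5: P=onplane(f,k[:,0],40)[:,:2].astype(np.float32); print('tube',cv2.minAreaRect(P))
for z,n in((95,'stop'),(112,'jack'),(130,'knob')):
    m=((np.abs(C[...,2]-z)<6)).astype(np.uint8); m[:, :255]=0; m[:,400:]=0; m[:130]=0;m[235:]=0
    if n=='jack': m[:,:365]=0; m[:160]=0
    for k in cv2.findContours(m,0,2)[0]:
        if len(k)>3: P=onplane(f,k[:,0],z)[:,:2].astype(np.float32); print(n,k[:,0].mean(0).round(1),cv2.minAreaRect(P))
for p,z in(((347,183),78),((281,187.5),78),((296.5,186),70),((311.5,183.2),73),((291,205),74),((307.2,199.5),72),((367.2,216),130),((352.5,176.4),78)): print(p,C[round(p[1]),round(p[0])].round(0),onplane(f,p,z).round(1))
E
python3 m.py
```

```text
bench z 0.7001522394402855 mat col [48 49 49] bench [78 79 77]Traceback (most recent call last):
  File "m.py", line 6, in <module>
    k=max(cv2.findContours(m,0,2)[0],key=cv2.contourArea); P=onplane(f,k[:,0],3)[:,:2].astype(np.float32); print('mat',cv2.minAreaRect(P))
ValueError: max() iterable argument is empty
```

```bash
sed -i 's/max(2)<50/max(2)<62/' m.py; python3 m.py
```

```text
bench z 0.7001522394402855 mat col [48 49 49] bench [78 79 77]
mat ((503.7985534667969, -400.4290466308594), (145.06639099121094, 95.1191177368164), 0.33159205317497253)
tube ((469.7326354980469, 309.017578125), (133.57452392578125, 40.95181655883789), 59.26873779296875)
stop [364.4 217.6] ((507.6679992675781, -118.31973266601562), (13.870726585388184, 5.071105003356934), 27.188905715942383)
stop [360.8 211. ] ((526.3936157226562, -107.98519134521484), (6.3077898025512695, 1.269674301147461), 27.190731048583984)
stop [357.3 205.6] ((541.5432739257812, -98.77842712402344), (3.98559832572937, 8.1093168258667), 46.27655029296875)
stop [348.1 187.5] ((593.92236328125, -71.12169647216797), (17.307714462280273, 22.675331115722656), 1.3971836566925049)
stop [323.6 190.8] ((582.422119140625, -1.8315505981445312), (38.73516845703125, 9.792092323303223), 10.581205368041992)
stop [328.6 190.7] ((583.9675903320312, -15.815799713134766), (47.54230880737305, 9.635100364685059), 9.234369277954102)
stop [379.5 181.2] ((612.8212280273438, -159.85455322265625), (21.633209228515625, 4.596447944641113),
[... 354 characters left out ...]
8570861816), 57.30742645263672)
jack [382.4 175.6] ((626.0565795898438, -165.3528289794922), (29.83900260925293, 30.655736923217773), 46.16823196411133)
knob [367.5 214.4] ((512.4481811523438, -123.30702209472656), (13.83892822265625, 13.682482719421387), 0.46919116377830505)
(347, 183) [608. -69.  80.] [[608.7 -69.3  78. ]]
(281, 187.5) [590. 121.  76.] [[591.  120.7  78. ]]
(296.5, 186) [598.  78.  71.] [[597.9  76.5  70. ]]
(311.5, 183.2) [607.  32.  73.] [[606.6  33.2  73. ]]
(291, 205) [541.  90.  76.] [[541.3  90.4  74. ]]
(307.2, 199.5) [557.  45.  75.] [[558.7  44.3  72. ]]
(367.2, 216) [ 508. -122.  132.] [[ 508.3 -122.5  130. ]]
(352.5, 176.4) [629. -83.  82.] [[628.5 -84.9  78. ]]
```

```bash
cat >> h.py <<'E'
FO=np.array([569.6,71.7,0]); FY=10.4
FR=R.from_euler('z',FY,degrees=True).as_matrix()
def fw(p): return FR@np.array(p,float)+FO     # fixture->world
def wf(p): return FR.T@(np.array(p,float)-FO) # world->fixture
def go(p,yang=None):
    "print dp (cm), dr (deg) to world TCP p, tool y at world angle yang, tool down"
    s=robot.get_state(); M=R.from_quat(s['ee_rot']).as_matrix()
    dp=M.T@(np.array(p,float)-s['ee_pos'])/10
    a=np.radians(FY+90 if yang is None else yang); y=np.array([np.cos(a),np.sin(a),0]); z=np.array([0,0,-1.])
    T=np.c_[np.cross(y,z),y,z]
    print('at',s['ee_pos'].round(1),'fix',wf(s['ee_pos']).round(1),'t',round(float(s['t']),2),'->dp',dp.round(2),'dr',R.from_matrix(M.T@T).as_rotvec(degrees=True).round(1))
E
python3 - <<'E'
from h import *
f=load('top'); im=f['pixels'].max(2)
m=cv2.GaussianBlur(im,(3,3),0)<66; m=m.astype(np.uint8); m[:, :405]=0; m[:,490:]=0; m[:188]=0;m[257:]=0
k=max(cv2.findContours(m,0,2)[0],key=cv2.contourArea); P=onplane(f,k[:,0],3)[:,:2].astype(np.float32); print('mat',cv2.minAreaRect(P),cv2.boundingRect(k))
print(onplane(f,[(420,200),(469,200),(420,248),(469,248)],3).round())
go([626,-165.4,170])
go([626,-165.4,75])
E
```

```text
mat ((503.6016540527344, -376.80413818359375), (145.80409240722656, 150.72848510742188), 89.603271484375) (422, 200, 48, 50)
[[ 576. -298.    3.]
 [ 580. -451.    3.]
 [ 430. -297.    3.]
 [ 433. -448.    3.]]
at [130.2 559.6 230.6] fix [-344.1  559.2  230.6] t 0.15 ->dp [-64.73 -59.36   6.12] dr [ -0.1  -0.  -23.5]
at [130.2 559.6 230.6] fix [-344.1  559.2  230.6] t 0.15 ->dp [-64.73 -59.35  15.62] dr [ -0.1  -0.  -23.5]
```

Call:
jog_arm([
  {"dp": [-64.7, -59.4, 0], "dr": [0, 0, -23.5]},
  {"dp": [-64.7, -59.4, 0], "dr": [0, 0, -23.5]},
  {"dp": [-64.7, -59.4, 0], "dr": [0, 0, -23.5]},
  {"dp": [-64.7, -59.4, 0], "dr": [0, 0, -23.5]},
  {"dp": [-64.7, -59.4, 0], "dr": [0, 0, -23.5]},
  {"dp": [-64.7, -59.4, 0], "dr": [0, 0, -23.5]},
  {"dp": [-64.7, -59.4, 0], "dr": [0, 0, -23.5]},
  {"dp": [-64.7, -59.4, 0], "dr": [0, 0, -23.5]},
], fingers=8.5)

```text
t: 1.15
ee_pos: [408.6, 152.6, 231.5]
ee_rot: [-0.091, 0.996, 0.0, 0.0]
contact_force: [0.9, 0.3, -0.2]
opening: 85.1
grip_force: 0.0
```

```bash
python3 -c "
from h import *
go([626,-165.4,200])"
```

```text
at [408.6 152.6 231.5] fix [-143.8  108.6  231.5] t 1.15 ->dp [-15.65 -35.2    3.16] dr [ 0.  0. -0.]
```

Call:
jog_arm([
  {"dp": [-15.7, -35.2, 0]},
  {"dp": [-15.7, -35.2, 0]},
  {"dp": [-15.7, -35.2, 0]},
  {"dp": [-15.7, -35.2, 0]},
  {"dp": [-15.7, -35.2, 0]},
  {"dp": [-15.7, -35.2, 0]},
  {"dp": [-15.7, -35.2, 0]},
  {"dp": [-15.7, -35.2, 0]},
])

```text
invalid input
```

```bash
python3 -c "
from h import *
go([626,-165.4,80])
f=grab('wrist','w1'); print(proj(f,[626,-165.4,112]),proj(f,fw([0,-143,78])))"
```

```text
at [408.6 152.6 231.5] fix [-143.8  108.6  231.5] t 1.15 ->dp [-15.64 -35.2   15.16] dr [ 0.  0. -0.]
[[-73.29091639 354.19466881]] [[ 61.92672381 317.39211079]]
```

View pics/w1.png

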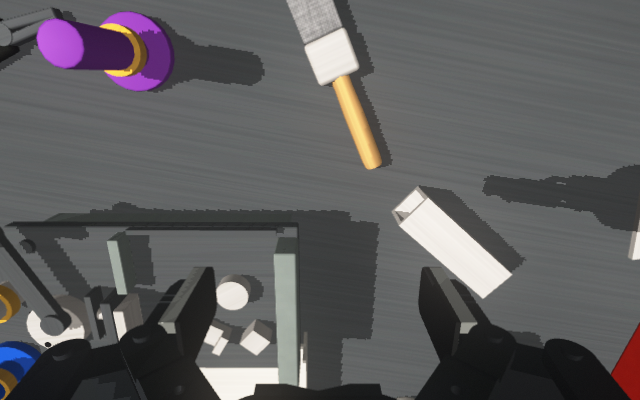

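The move was refused because it had no dr. The wrist view, still at the midpoint, shows the tube at (455,243), the stop at (287,300), the round slug at (233,292) and the purple decoy at (100,45).

Call:
jog_arm([
  {"dp": [-15.7, -35.2, 0], "dr": [0, 0, 0]},
  {"dp": [-15.7, -35.2, 0], "dr": [0, 0, 0]},
  {"dp": [-15.7, -35.2, 0], "dr": [0, 0, 0]},
  {"dp": [-15.7, -35.2, 0], "dr": [0, 0, 0]},
  {"dp": [-15.7, -35.2, 0], "dr": [0, 0, 0]},
  {"dp": [-15.7, -35.2, 0], "dr": [0, 0, 0]},
  {"dp": [-15.7, -35.2, 0], "dr": [0, 0, 0]},
  {"dp": [-15.7, -35.2, 0], "dr": [0, 0, 0]},
])

```text
t: 2.2
ee_pos: [625.4, -163.4, 230.4]
ee_rot: [-0.09, 0.996, 0.001, -0.001]
contact_force: [0.3, 0.9, -0.3]
opening: 85.1
grip_force: 0.0
```

```bash
python3 -c "
from h import *
f=grab('wrist'); C=cloud(f); D=np.linalg.norm(C[...,:2]-[626,-165.4],axis=2)
m=((D<60)&(abs(C[...,2]-112)<5)).astype(np.uint8)
k=max(cv2.findContours(m,0,2)[0],key=cv2.contourArea); P=onplane(f,k[:,0],112)[:,:2].astype(np.float32); (c,r)=cv2.minEnclosingCircle(P); print(c,r)
m=((np.linalg.norm(C[...,:2]-[510,-123],axis=2)<40)&(abs(C[...,2]-130)<5)).astype(np.uint8); v=np.argwhere(m); print(len(v)); 
if len(v): print('knob',C[m>0].mean(0))
go([c[0],c[1],78])"
```

```text
(625.5555419921875, -167.28382873535156) 16.196229934692383
555
knob [ 512.96513476 -126.24824689  130.82391223]
at [ 625.1 -162.4  230.8] fix [  12.4 -240.3  230.8] t 2.25 ->dp [ 0.03 -0.5  15.28] dr [ 0.1 -0.1  0. ]
```

Call:
jog_arm([
  {"dp": [0, -0.4, 6], "dr": [0, 0, 0]},
  {"dp": [0, -0.4, 11], "dr": [0, 0, 0]},
  {"dp": [0, -0.4, 15.2], "dr": [0, 0, 0]},
  {"dp": [0, -0.4, 15.2], "dr": [0, 0, 0]},
  {"dp": [0, -0.4, 15.2], "dr": [0, 0, 0]},
  {"dp": [0, -0.4, 15.2], "dr": [0, 0, 0]},
])

```text
t: 3.0
ee_pos: [628.2, -167.8, 82.6]
ee_rot: [-0.091, 0.996, -0.001, 0.002]
contact_force: [-0.3, 0.2, 0.4]
opening: 85.0
grip_force: 0.0
```

Call:
jog_arm([
  {"dp": [0, 0, 0], "dr": [0, 0, 0]},
  {"dp": [0, 0, 0], "dr": [0, 0, 0]},
  {"dp": [0, 0, 0], "dr": [0, 0, 0]},
  {"dp": [0, 0, 0], "dr": [0, 0, 0]},
  {"dp": [0, 0, 0], "dr": [0, 0, 0]},
  {"dp": [0, 0, 0], "dr": [0, 0, 0]},
  {"dp": [0, 0, -2], "dr": [0, 0, 0]},
  {"dp": [0, 0, -4], "dr": [0, 0, 0]},
], fingers=2.5)

```text
t: 4.0
ee_pos: [625.7, -167.3, 119.4]
ee_rot: [-0.091, 0.996, 0.0, -0.001]
contact_force: [0.5, 0.7, -5.7]
opening: 30.5
grip_force: 60.3
```

```bash
python3 -c "
from h import *
go([503.6,-376,125]);go([503.6,-376,81])"
```

```text
at [ 625.7 -167.3  119.4] fix [  12.1 -245.2  119.4] t 4.0 ->dp [ 15.78 -18.33  -0.55] dr [ 0.1 -0.1 -0. ]
at [ 625.7 -167.3  119.4] fix [  12.1 -245.2  119.4] t 4.0 ->dp [ 15.77 -18.34   3.85] dr [ 0.1 -0.1 -0. ]
```

Call:
jog_arm([
  {"dp": [3, -3.5, -1], "dr": [0, 0, 0]},
  {"dp": [7, -8, -1], "dr": [0, 0, 0]},
  {"dp": [11, -12.8, -1], "dr": [0, 0, 0]},
  {"dp": [14, -16.3, -1], "dr": [0, 0, 0]},
  {"dp": [15.8, -18.3, -1], "dr": [0, 0, 0]},
  {"dp": [15.8, -18.3, -1], "dr": [0, 0, 0]},
  {"dp": [15.8, -18.3, -1], "dr": [0, 0, 0]},
])

```text
t: 4.88
ee_pos: [504.2, -375.7, 129.9]
ee_rot: [-0.09, 0.996, 0.0, 0.0]
contact_force: [-0.7, 0.2, -6.9]
opening: 30.5
grip_force: 60.4
```

```bash
python3 -c "
from h import *
go([503.6,-376,81]); print(robot.get_state()['opening'],robot.get_state()['contact_force'])
f=grab('scene','s1'); C=cloud(f); D=np.linalg.norm(C[...,:2]-robot.get_state()['ee_pos'][:2],axis=2)
m=(D<42)&(C[...,2]<90)&(C[...,2]>8); print('low z near',np.percentile(C[m][:,2],[1,5,20,50]))"
```

```text
at [ 504.2 -375.7  129.9] fix [-145.1 -428.3  129.9] t 4.88 ->dp [ 0.07 -0.02  4.89] dr [ 0.  0. -0.]
30.504128206099747 [-0.70743023  0.22684851 -6.92897361]
low z near [49.70787212 51.8919855  58.41994269 60.94984855]
```

Call:
jog_arm([
  {"dp": [0, 0, 2.5], "dr": [0, 0, 0]},
  {"dp": [0, 0, 4.3], "dr": [0, 0, 0]},
  {"dp": [0, 0, 4.6], "dr": [0, 0, 0]},
  {"dp": [0, 0, 4.7], "dr": [0, 0, 0]},
  {"dp": [0, 0, 4.8], "dr": [0, 0, 0]},
  {"dp": [0, 0, 4.8], "dr": [0, 0, 0]},
  {"dp": [0, 0, 4.8], "dr": [0, 0, 0]},
])

```text
t: 5.8
ee_pos: [504.5, -375.3, 83.0]
ee_rot: [-0.091, 0.996, 0.0, 0.0]
contact_force: [-1.7, 7.1, 4.7]
opening: 30.8
grip_force: 61.7
```

Call:
jog_arm([
  {"dp": [0, 0, 0], "dr": [0, 0, 0]},
  {"dp": [0, 0, 0], "dr": [0, 0, 0]},
  {"dp": [0, 0, 0], "dr": [0, 0, 0]},
  {"dp": [0, 0, 0], "dr": [0, 0, 0]},
  {"dp": [0, 0, -4], "dr": [0, 0, 0]},
  {"dp": [0, 0, -9], "dr": [0, 0, 0]},
  {"dp": [0, 0, -12], "dr": [0, 0, 0]},
], fingers=7.5)

```text
t: 6.68
ee_pos: [504.8, -376.8, 204.4]
ee_rot: [-0.091, 0.996, -0.001, 0.001]
contact_force: [0.4, -0.7, 0.6]
opening: 74.8
grip_force: 0.0
```

```bash
python3 -c "
from h import *
f=grab('top'); C=cloud(f); D=np.linalg.norm(C[...,:2]-[504,-375],axis=2)
f2=grab('wrist','w2'); C=cloud(f2); D=np.linalg.norm(C[...,:2]-[504,-375],axis=2)
m=((D<60)&(abs(C[...,2]-112)<8)).astype(np.uint8)
print(C[m>0].mean(0)); m=(D<60)&(abs(C[...,2]-14)<5); print(C[m].mean(0))
p=fw([-62,41,150]);go(p)"
```

```text
[ 502.54767787 -375.65327753  115.25269921]
[ 492.99837144 -377.61797647   15.77934054]
at [ 505.9 -377.9  206.3] fix [-143.8 -430.7  206.3] t 6.78 ->dp [-8.15 47.21  5.33] dr [-0.4  0.3 -0. ]
```

View pics/w2.png

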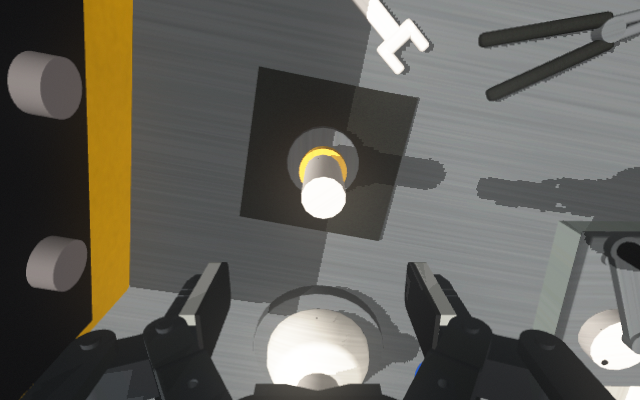

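The jack stands upright, foot at (322,160), close to the mat centre at (330,153). Next, the sweep start.

Call:
jog_arm([
  {"dp": [-8.2, 47.2, 0], "dr": [0, 0, 0]},
  {"dp": [-8.2, 47.2, 0], "dr": [0, 0, 0]},
  {"dp": [-8.2, 47.2, 0], "dr": [0, 0, 0]},
  {"dp": [-8.2, 47.2, 0], "dr": [0, 0, 0]},
  {"dp": [-8.2, 47.2, 0], "dr": [0, 0, 0]},
  {"dp": [-8.2, 47.2, 0], "dr": [0, 0, 0]},
  {"dp": [-8.2, 47.2, 0], "dr": [0, 0, 0]},
  {"dp": [-8.2, 47.2, 0], "dr": [0, 0, 0]},
], fingers=2.0)

```text
t: 7.78
ee_pos: [498.4, 105.7, 200.1]
ee_rot: [-0.091, 0.996, 0.0, -0.001]
contact_force: [1.0, -0.5, 0.5]
opening: 19.9
grip_force: 0.0
```

```bash
python3 -c "
from h import *
f=grab('top','t2')
C=cloud(f);im=f['pixels']
f=grab('wrist')
go(fw([-62,41,63]))"
```

```text
at [498.3 106.8 200.1] fix [-63.8  47.4 200.1] t 7.88 ->dp [-0.2  -0.66 13.71] dr [ 0.1 -0.1  0.3]
```

Call:
jog_arm([
  {"dp": [-0.1, -0.6, 6], "dr": [0, 0, 0]},
  {"dp": [-0.1, -0.6, 11], "dr": [0, 0, 0]},
  {"dp": [-0.1, -0.6, 13], "dr": [0, 0, 0]},
  {"dp": [-0.1, -0.6, 13.5], "dr": [0, 0, 0]},
  {"dp": [-0.1, -0.6, 13.7], "dr": [0, 0, 0]},
  {"dp": [-0.1, -0.6, 13.7], "dr": [0, 0, 0]},
  {"dp": [-0.1, -0.6, 13.7], "dr": [0, 0, 0]},
])

```text
t: 8.75
ee_pos: [502.5, 97.3, 65.4]
ee_rot: [-0.091, 0.996, -0.0, 0.001]
contact_force: [0.2, 0.1, -0.3]
opening: 20.4
grip_force: 0.0
```

```bash
python3 -c "
from h import *
go(fw([-62,41,63]))
f=grab('scene','s3'); p=proj(f,fw([0,0,60]))[0].astype(int); print(p)
c=f['pixels'][170:300,230:410]; cv2.imwrite('pics/s3c.png',cv2.resize(c,None,fx=4.4,fy=4.4,interpolation=cv2.INTER_CUBIC))"
```

```text
at [502.5  97.3  65.4] fix [-61.4  37.3  65.4] t 8.75 ->dp [0.06 0.37 0.24] dr [-0.   0.1 -0. ]
[337 227]
```

View pics/s3c.png

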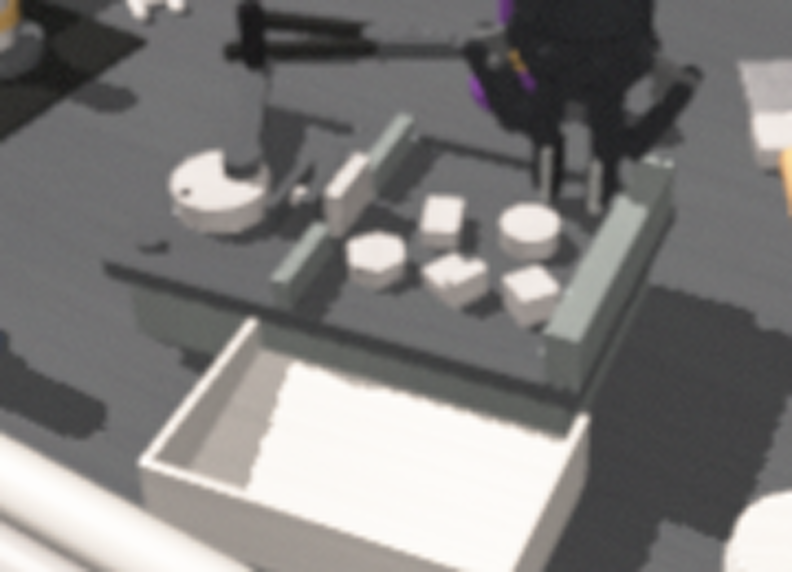

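The fingers stand on the bed at (548,175) and (595,190), behind the round slug at (530,230) and the square at (532,293). Sweeping along +x.

Call:
jog_arm([
  {"dp": [-2, 0, 0.2], "dr": [0, 0, 0]},
  {"dp": [-4, 0, 0.2], "dr": [0, 0, 0]},
  {"dp": [-6, 0, 0.2], "dr": [0, 0, 0]},
  {"dp": [-8, 0, 0.2], "dr": [0, 0, 0]},
  {"dp": [-10, 0, 0.2], "dr": [0, 0, 0]},
  {"dp": [-12, 0, 0.2], "dr": [0, 0, 0]},
  {"dp": [-13.5, 0, 0.2], "dr": [0, 0, 0]},
  {"dp": [-15, 0, 0.2], "dr": [0, 0, 0]},
])

```text
t: 9.8
ee_pos: [649.9, 124.7, 62.9]
ee_rot: [-0.091, 0.996, -0.0, 0.0]
contact_force: [0.5, -0.0, 0.8]
opening: 19.9
grip_force: 0.0
```

Call:
jog_arm([
  {"dp": [-0.8, 0, 0], "dr": [0, 0, 0]},
  {"dp": [-0.8, 0, 0], "dr": [0, 0, 0]},
  {"dp": [-0.8, 0, -4], "dr": [0, 0, 0]},
  {"dp": [3, -2, -6], "dr": [0, 0, 0]},
  {"dp": [8, -5, -6], "dr": [0, 0, 0]},
  {"dp": [13, -8, -6], "dr": [0, 0, 0]},
  {"dp": [15, -8, -6], "dr": [0, 0, 0]},
  {"dp": [15, -8, -6], "dr": [0, 0, 0]},
])

```text
t: 10.8
ee_pos: [514.6, 18.4, 122.5]
ee_rot: [-0.09, 0.996, 0.0, -0.0]
contact_force: [-0.2, -0.1, 0.3]
opening: 19.9
grip_force: 0.0
```

```bash
python3 -c "
from h import *
go(fw([-62,-42,64]))
f=grab('scene','s4')
c=f['pixels'][170:300,230:410]; cv2.imwrite('pics/s4c.png',cv2.resize(c,None,fx=4.4,fy=4.4,interpolation=cv2.INTER_CUBIC))"
```

```text
at [514.6  18.4 122.5] fix [-63.7 -42.5 122.5] t 10.8 ->dp [-0.18  0.05  5.85] dr [ 0.  -0.  -0.1]
```

View pics/s4c.png

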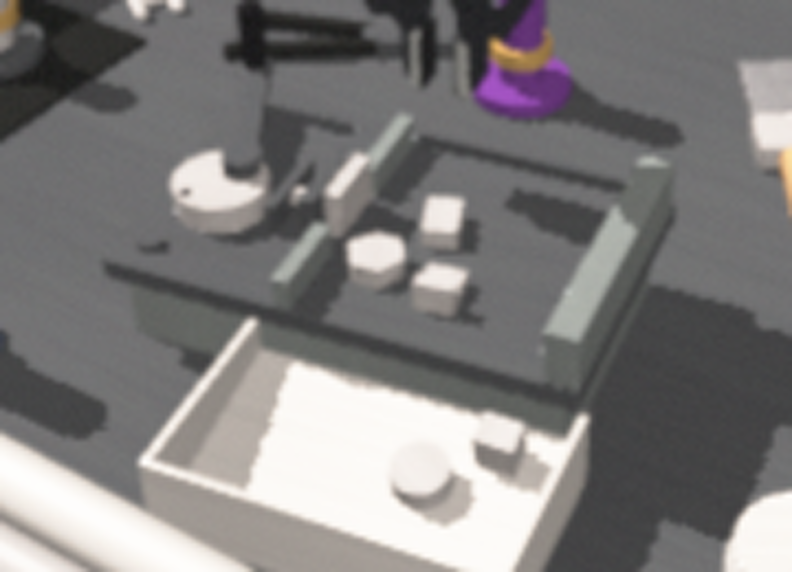

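Slug and square are in the chute at (420,470) and (498,440). The rectangle at (442,220), the hex at (377,260) and the stepped piece at (440,287) remain. Next is the −y lane.

Call:
jog_arm([
  {"dp": [0.1, 0.1, 4], "dr": [0, 0, 0]},
  {"dp": [0.1, 0.1, 5.5], "dr": [0, 0, 0]},
  {"dp": [0.1, 0.1, 5.9], "dr": [0, 0, 0]},
  {"dp": [0.1, 0.1, 5.9], "dr": [0, 0, 0]},
  {"dp": [-2, 0.1, 5.9], "dr": [0, 0, 0]},
  {"dp": [-4, 0.1, 5.9], "dr": [0, 0, 0]},
  {"dp": [-6, 0.1, 5.9], "dr": [0, 0, 0]},
  {"dp": [-8, 0.1, 5.9], "dr": [0, 0, 0]},
])

```text
t: 11.85
ee_pos: [595.9, 34.1, 64.6]
ee_rot: [-0.091, 0.996, -0.0, 0.001]
contact_force: [-1.9, -0.4, 0.0]
opening: 19.9
grip_force: 0.6
```

Call:
jog_arm([
  {"dp": [-2, 0, 0], "dr": [0, 0, 0]},
  {"dp": [-4, 0, 0], "dr": [0, 0, 0]},
  {"dp": [-6, 0, 0], "dr": [0, 0, 0]},
  {"dp": [-7.5, 0, 0], "dr": [0, 0, 0]},
  {"dp": [-8.3, 0, 0], "dr": [0, 0, 0]},
  {"dp": [-8.3, 0, 0], "dr": [0, 0, 0]},
  {"dp": [-8.3, 0, -4], "dr": [0, 0, 0]},
])

```text
t: 12.72
ee_pos: [672.7, 49.3, 99.8]
ee_rot: [-0.091, 0.996, 0.001, -0.004]
contact_force: [-0.9, -0.1, 0.2]
opening: 19.9
grip_force: 0.0
```

Call:
jog_arm([
  {"dp": [0, 0, -3], "dr": [0, 0, 0]},
  {"dp": [4, 1, -4], "dr": [0, 0, 0]},
  {"dp": [10, 2, -4], "dr": [0, 0, 0]},
  {"dp": [14, 3, -3], "dr": [0, 0, 0]},
  {"dp": [14, 3, -3], "dr": [0, 0, 0]},
  {"dp": [14, 3, -3], "dr": [0, 0, 0]},
])

```text
t: 13.48
ee_pos: [533.8, 53.2, 134.2]
ee_rot: [-0.09, 0.996, -0.0, 0.001]
contact_force: [0.5, 0.2, 0.8]
opening: 20.0
grip_force: 0.0
```

```bash
python3 -c "
from h import *
go(fw([-62,0,64]))
f=grab('scene','s5')
c=f['pixels'][170:300,230:410]; cv2.imwrite('pics/s5c.png',cv2.resize(c,None,fx=4.4,fy=4.4,interpolation=cv2.INTER_CUBIC))"
```

```text
at [533.8  53.2 134.2] fix [-38.5 -11.8 134.2] t 13.47 ->dp [2.36 1.18 7.02] dr [-0.   0.1 -0. ]
```

View pics/s5c.png

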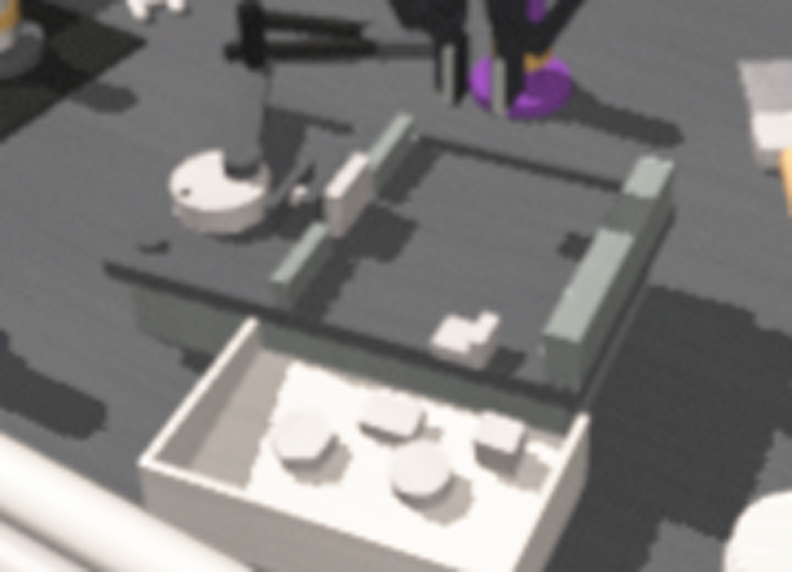

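Four pieces are in the chute; the stepped piece is left near the edge at (465,340). I'll locate it.

```bash
python3 -c "
from h import *
f=load('scene'); p=onplane(f,[335.7,247.3],66)[0]; print(wf(p)); y=wf(p)[1]
go(fw([10,y,64])); go(fw([96,y,64]))"
```

```text
[74.1729278  25.31732173 66.        ]
at [534.4  53.1 134.3] fix [-38.  -12.  134.3] t 13.53 ->dp [-4.78  3.73  7.04] dr [-0.   0.1 -0. ]
at [534.4  53.1 134.3] fix [-38.  -12.  134.3] t 13.53 ->dp [-13.38   3.74   7.06] dr [-0.   0.1 -0. ]
```

Call:
jog_arm([
  {"dp": [-3.5, 3.7, 0], "dr": [0, 0, 0]},
  {"dp": [-3.5, 3.7, 3], "dr": [0, 0, 0]},
  {"dp": [-3.5, 3.7, 6.5], "dr": [0, 0, 0]},
  {"dp": [-3.5, 3.7, 7.1], "dr": [0, 0, 0]},
  {"dp": [-6, 3.7, 7.1], "dr": [0, 0, 0]},
  {"dp": [-8, 3.7, 7.1], "dr": [0, 0, 0]},
  {"dp": [-10, 3.7, 7.1], "dr": [0, 0, 0]},
  {"dp": [-11.5, 3.7, 7.1], "dr": [0, 0, 0]},
])

```text
t: 14.52
ee_pos: [642.0, 110.4, 64.1]
ee_rot: [-0.09, 0.996, -0.0, 0.001]
contact_force: [1.2, 0.2, 0.2]
opening: 20.4
grip_force: 0.0
```

Call:
jog_arm([
  {"dp": [-1.5, 0, 0], "dr": [0, 0, 0]},
  {"dp": [-2.2, 0, 0], "dr": [0, 0, 0]},
  {"dp": [-2.2, 0, 0], "dr": [0, 0, 0]},
  {"dp": [-2.2, 0, -4], "dr": [0, 0, 0]},
  {"dp": [2, 5, -10], "dr": [0, 0, 0]},
  {"dp": [8, 11, -13], "dr": [0, 0, 0]},
  {"dp": [14, 17, -13], "dr": [0, 0, 0]},
  {"dp": [18, 22, -13], "dr": [0, 0, 0]},
], fingers=7.5)

```text
t: 15.52
ee_pos: [478.1, 251.0, 187.5]
ee_rot: [-0.09, 0.996, 0.0, 0.001]
contact_force: [0.2, -0.0, -0.1]
opening: 75.4
grip_force: 0.0
```

```bash
python3 -c "
from h import *
f=grab('top'); C=cloud(f); im=f['pixels']
for nm,x0,x1,y0,y1,zz in (('tube',185,250,200,255,40),):
  m=((np.abs(C[...,2]-zz)<14)&(im.min(2)>110)).astype(np.uint8); m[:, :x0]=0; m[:,x1:]=0; m[:y0]=0;m[y1:]=0
  for k in cv2.findContours(m,0,2)[0]:
    if len(k)>5: P=onplane(f,k[:,0],zz)[:,:2].astype(np.float32); print(nm,cv2.minAreaRect(P))
go([469.7,309,140],59.3-90); go([469.7,309,140],59.3+90)
print(robot.get_state()['joints'])
f=grab('scene','s6')
c=f['pixels'][100:300,160:470]; cv2.imwrite('pics/s6c.png',cv2.resize(c,None,fx=2.55,fy=2.55,interpolation=cv2.INTER_CUBIC))"
```

```text
tube ((448.0918884277344, 262.6308288574219), (29.928316116333008, 32.09926986694336), 55.21287536621094)
at [472.1 255.2 187.2] fix [-62.8 198.1 187.2] t 15.57 ->dp [-0.77  5.32  4.73] dr [-1.000e-01 -3.000e-01  1.313e+02]
at [472.1 255.2 187.2] fix [-62.8 198.1 187.2] t 15.57 ->dp [-0.77  5.32  4.73] dr [  0.2  -0.1 -48.7]
[ 0.27214359  0.14117632  1.74564701  0.00369097  1.25734742 -1.48423991]
```

View pics/s6c.png

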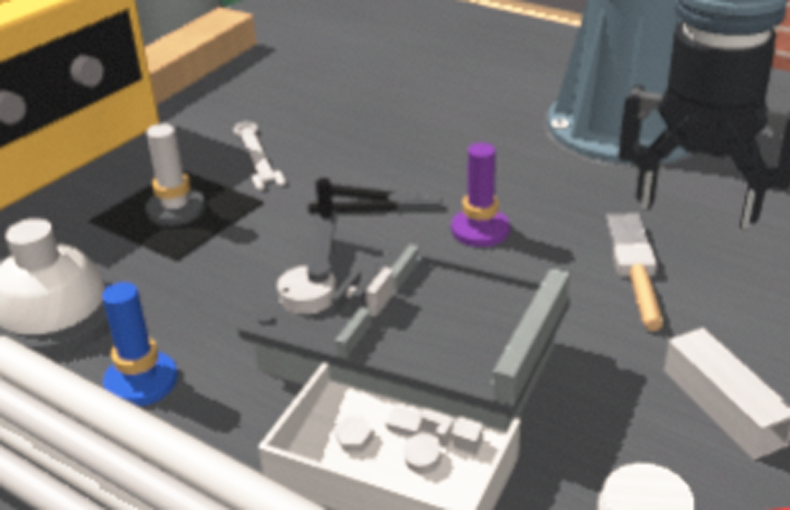

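All five offcuts are in the chute (stepped one at (445,430)), and the jack is on the mat at (175,205). Next I'll turn toward the tube.

Call:
jog_arm([
  {"dp": [-0.8, 3, -2], "dr": [0, 0, 10]},
  {"dp": [-0.8, 5, -2], "dr": [0, 0, 20]},
  {"dp": [-0.8, 5, -2], "dr": [0, 0, 30]},
  {"dp": [-0.8, 5, -2], "dr": [0, 0, 40]},
  {"dp": [-0.8, 5, -2], "dr": [0, 0, 50]},
  {"dp": [-0.8, 5, -2], "dr": [0, 0, 60]},
  {"dp": [-0.8, 5, -2], "dr": [0, 0, 70]},
  {"dp": [-0.8, 5, -2], "dr": [0, 0, 80]},
])

```text
t: 16.62
ee_pos: [478.5, 300.4, 206.3]
ee_rot: [0.573, 0.819, -0.0, 0.0]
contact_force: [-0.2, -0.0, 1.7]
opening: 75.1
grip_force: 0.0
```

Call:
jog_arm([
  {"dp": [0, 0, 0], "dr": [0, 0, 10]},
  {"dp": [0, 0, 0], "dr": [0, 0, 20]},
  {"dp": [0, 0, 0], "dr": [0, 0, 30]},
  {"dp": [0, 0, 0], "dr": [0, 0, 40]},
  {"dp": [0, 0, 0], "dr": [0, 0, 51.3]},
  {"dp": [0, 0, 0], "dr": [0, 0, 51.3]},
  {"dp": [0, 0, 0], "dr": [0, 0, 51.3]},
])

```text
t: 17.5
ee_pos: [478.6, 300.6, 206.3]
ee_rot: [0.869, 0.494, -0.0, 0.0]
contact_force: [-0.5, -0.2, -0.1]
opening: 74.9
grip_force: 0.0
```

```bash
cat > tube.py <<'E'
from h import *
f=grab('wrist','w7'); C=cloud(f); im=f['pixels']
for z,tol in((40,4),):
  m=((np.abs(C[...,2]-z)<tol)&(np.linalg.norm(C[...,:2]-[469.7,309],axis=2)<120)&(im.min(2)>100)).astype(np.uint8)
  m=cv2.morphologyEx(m,cv2.MORPH_OPEN,np.ones((3,3)))
  k=max(cv2.findContours(m,0,2)[0],key=cv2.contourArea); P=onplane(f,k[:,0],z)[:,:2].astype(np.float32); r=cv2.minAreaRect(P); print(r)
  b=cv2.boxPoints(r); print(b)
  i=np.argmax(np.linalg.norm(b-np.roll(b,-1,0),axis=1)); d=(b-np.roll(b,-1,0))[i]; a=np.degrees(np.arctan2(d[1],d[0]))%180; print('ang',a)
  go([*r[0],25],a-90)
E
python3 tube.py
```

```text
((471.1767883300781, 310.00238037109375), (129.2836456298828, 40.10493087768555), 58.92946243286133)
[[420.64    264.9835 ]
 [454.9912  244.28561]
 [521.71356 355.02127]
 [487.36237 375.71915]]
ang 58.92948
at [478.6 300.7 206.3] fix [-48.2 241.7 206.3] t 17.55 ->dp [ 0.42 -1.11 18.13] dr [0.  0.  0.3]
```

Call:
jog_arm([
  {"dp": [0.4, -1.1, 5], "dr": [0, 0, 0.3]},
  {"dp": [0.4, -1.1, 11], "dr": [0, 0, 0.3]},
  {"dp": [0.4, -1.1, 16], "dr": [0, 0, 0.3]},
  {"dp": [0.4, -1.1, 19], "dr": [0, 0, 0.3]},
  {"dp": [0.4, -1.1, 19.6], "dr": [0, 0, 0.3]},
  {"dp": [0.4, -1.1, 19.6], "dr": [0, 0, 0.3]},
  {"dp": [0.4, -1.1, 19.6], "dr": [0, 0, 0.3]},
])

```text
t: 18.42
ee_pos: [472.6, 310.5, 12.0]
ee_rot: [0.871, 0.491, 0.002, 0.0]
contact_force: [-0.7, -0.5, -0.1]
opening: 75.0
grip_force: 0.0
```

Call:
jog_arm([
  {"dp": [0, 0, 0], "dr": [0, 0, 0]},
  {"dp": [0, 0, 0], "dr": [0, 0, 0]},
  {"dp": [0, 0, 0], "dr": [0, 0, 0]},
  {"dp": [0, 0, 0], "dr": [0, 0, 0]},
  {"dp": [0, 0, 0], "dr": [0, 0, 0]},
  {"dp": [0, 0, -4], "dr": [0, 0, 0]},
  {"dp": [0, 0, -9], "dr": [0, 0, 0]},
  {"dp": [0, 0, -12], "dr": [0, 0, 0]},
], fingers=3.5)

```text
t: 19.42
ee_pos: [471.3, 310.0, 131.9]
ee_rot: [0.871, 0.491, 0.001, 0.0]
contact_force: [1.3, 0.4, -4.0]
opening: 38.9
grip_force: 63.2
```

```bash
python3 -c "
from h import *
go(fw([0,0,130]),10.4)
print(fw([0,0,130]))"
```

```text
at [471.3 310.  131.9] fix [-53.6 252.2 131.9] t 19.43 ->dp [-15.3   20.75   0.19] dr [  0.1  -0.  -41.6]
[569.6  71.7 130. ]
```

Call:
jog_arm([
  {"dp": [-2, 2.7, 0], "dr": [0, 0, -6]},
  {"dp": [-5, 6.8, 0], "dr": [0, 0, -14]},
  {"dp": [-8, 10.9, 0], "dr": [0, 0, -23]},
  {"dp": [-11, 15, 0], "dr": [0, 0, -32]},
  {"dp": [-14, 19, 0], "dr": [0, 0, -39]},
  {"dp": [-15.3, 20.8, 0], "dr": [0, 0, -41.6]},
  {"dp": [-15.3, 20.8, 0], "dr": [0, 0, -41.6]},
  {"dp": [-15.3, 20.8, 0], "dr": [0, 0, -41.6]},
])

```text
t: 20.42
ee_pos: [568.7, 71.9, 129.3]
ee_rot: [0.64, 0.768, -0.0, -0.001]
contact_force: [-0.4, 0.6, -5.9]
opening: 39.0
grip_force: 62.9
```

```bash
cat > chk.py <<'E'
from h import *
import sys
z=float(sys.argv[1])
f=grab('top','t8'); C=cloud(f); im=f['pixels']
m=((np.abs(C[...,2]-95)<6)).astype(np.uint8); m[:, :258]=0; m[:,285:]=0; m[:130]=0;m[235:]=0
print('stop',C[m>0].mean(0))
f=grab('wrist','w8'); C=cloud(f); im=f['pixels']; F=(C-FO)@FR
# stop face & tube end
m=(np.abs(C[...,2]-95)<3)&(np.abs(F[...,1]-80)<20)&(np.abs(F[...,0])<70); print('stop F',F[m].min(0) if m.any() else None, np.percentile(F[m][:,1],[3,97]) if m.any() else None)
m=(np.abs(C[...,2]-z)<5)&(np.abs(F[...,0])<30)&(np.abs(F[...,1])<85); q=F[m]; print('tube top n',len(q),q.mean(0).round(1),np.percentile(q,[2,98],axis=0).round(1).tolist())
m=(np.abs(C[...,2]-80)<14)&(np.abs(F[...,0])<19)&(np.abs(F[...,1]+75)<8); print('pad',len(F[m]),np.percentile(F[m],[5,50,95],axis=0).round(1).tolist() if m.any() else 0)
go(fw([0,0,71.5]),10.4); s=robot.get_state(); print(s['opening'],s['grip_force'])
E
python3 chk.py 161
```

```text
stop [546.34872209 148.6254433   95.19400968]
stop F [-69.98588387  69.09234195  92.37542505] [69.7878849  88.25256988]
tube top n 29063 [ -0.6  20.4 159.2] [[-20.2, -33.9, 157.8], [19.0, 64.1, 161.2]]
pad 0 0
at [568.9  72.4 129.7] fix [ -0.5   0.8 129.7] t 20.52 ->dp [-0.08  0.06  5.82] dr [-0.1 -0.   0. ]
39.09374335203138 62.92495608329773
```

View pics/w8.png

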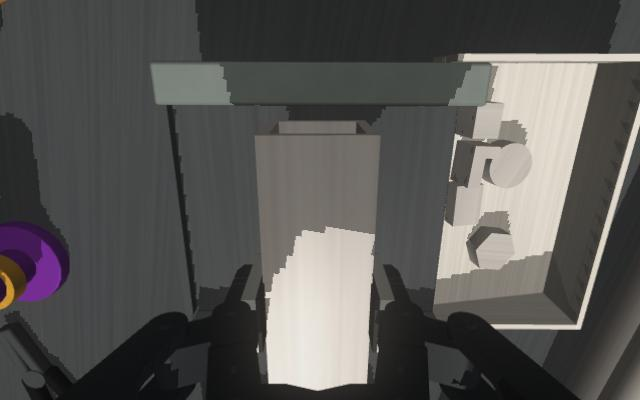

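The tube hangs square to the stop: its end is at fixture y≈65 against the stop face at about 70, and it's centred in x. Pieces show in the chute at (490,120), (508,165), (465,195) and (490,248). Lowering.

Call:
jog_arm([
  {"dp": [0, 0, 2], "dr": [0, 0, 0]},
  {"dp": [0, 0, 4], "dr": [0, 0, 0]},
  {"dp": [0, 0, 5.2], "dr": [0, 0, 0]},
  {"dp": [0, 0, 5.6], "dr": [0, 0, 0]},
  {"dp": [0, 0, 5.8], "dr": [0, 0, 0]},
  {"dp": [0, 0, 5.9], "dr": [0, 0, 0]},
  {"dp": [0, 0, 5.9], "dr": [0, 0, 0]},
])

```text
t: 21.4
ee_pos: [570.2, 71.3, 71.7]
ee_rot: [0.64, 0.768, 0.0, 0.0]
contact_force: [-0.7, 0.2, -6.1]
opening: 39.2
grip_force: 62.9
```

```bash
python3 chk.py 100; python3 -c "
from h import *
f=load('wrist'); C=cloud(f); F=(C-FO)@FR
m=(F[...,0]>70)&(F[...,0]<190)&(abs(F[...,1])<90); 
for p in ((490,120),(508,165),(465,190)): print(F[p[1],p[0]].round())"
```

```text
stop [547.13663431 138.36351638  96.57371077]
stop F [-69.99514567  63.60544699  92.1416958 ] [69.76533234 88.37064463]
tube top n 37836 [  0.3  33.1 100. ] [[-25.7, -34.2, 95.3], [25.7, 83.7, 102.5]]
pad 0 0
at [570.1  71.3  71.6] fix [ 0.4 -0.5 71.6] t 21.5 ->dp [ 0.05 -0.04  0.01] dr [ 0.  0. -0.]
39.23505461838958 62.89583891630173
[73. 64. 61.]
[97. 38. 37.]
[67. 32. 60.]
```

Call:
jog_arm([
  {"dp": [0, 0, 0.1], "dr": [0, 0, 0]},
  {"dp": [0, 0, 0.2], "dr": [0, 0, 0]},
  {"dp": [0, 0, 0.2], "dr": [0, 0, 0]},
  {"dp": [0, 0, 0.2], "dr": [0, 0, 0]},
])

```text
t: 22.0
ee_pos: [570.2, 71.3, 71.3]
ee_rot: [0.64, 0.768, 0.0, 0.0]
contact_force: [-6.3, -0.6, 10.8]
opening: 39.3
grip_force: 64.9
```

Call:
jog_arm([
  {"dp": [0, 0, 0], "dr": [0, 0, 0]},
  {"dp": [0, 0, 0], "dr": [0, 0, 0]},
  {"dp": [0, 0, 0], "dr": [0, 0, 0]},
  {"dp": [0, 0, 0], "dr": [0, 0, 0]},
  {"dp": [0, 0, -3], "dr": [0, 0, 0]},
  {"dp": [0, 0, -8], "dr": [0, 0, 0]},
  {"dp": [0, 0, -12], "dr": [0, 0, 0]},
  {"dp": [0, 0, -12], "dr": [0, 0, 0]},
], fingers=6.5)

```text
t: 23.0
ee_pos: [572.4, 71.2, 193.4]
ee_rot: [0.64, 0.768, 0.002, 0.003]
contact_force: [0.1, -0.2, 0.4]
opening: 65.1
grip_force: 0.0
```

```bash
python3 chk.py 100; python3 -c "
from h import *
f=load('top'); im=f['pixels']
c=cv2.resize(im[120:260,190:490],None,fx=2.6,fy=2.6,interpolation=cv2.INTER_CUBIC); cv2.imwrite('pics/t8c.png',c)
C=cloud(f); m=(np.linalg.norm(C[...,:2]-[511,-124],axis=2)<30)&(abs(C[...,2]-130)<6); print('knob',m.sum(),C[m].mean(0))
m=(np.linalg.norm(C[...,:2]-[503,-376],axis=2)<50)&(abs(C[...,2]-112)<8); print('jack',m.sum(),C[m].mean(0))
go([511,-124.5,190])"
```

```text
stop [555.0344633  143.78654055  96.19277099]
stop F [-69.9416925   63.78769483  92.00896625] [69.78474867 88.45181949]
tube top n 13198 [ 0.6 14.  99.9] [[-23.1, -75.5, 95.3], [23.2, 83.8, 102.2]]
pad 49 [[-17.7, -71.8, 92.5], [-0.9, -71.1, 93.4], [15.8, -70.7, 93.8]]
at [569.8  71.3 189.2] fix [ 1.000e-01 -4.000e-01  1.892e+02] t 23.1 ->dp [ 4.000e-02 -1.000e-02  1.177e+01] dr [ 0.  0. -0.]
64.86060202638315 0.0
knob 28 [ 511.64924365 -123.66289878  131.16421914]
jack 104 [ 503.41035075 -372.82316683  113.93858743]
at [569.8  71.3 189.2] fix [ 1.000e-01 -4.000e-01  1.892e+02] t 23.1 ->dp [-18.2   -9.31  -0.08] dr [  0.   0. -90.]
```

View pics/t8c.png

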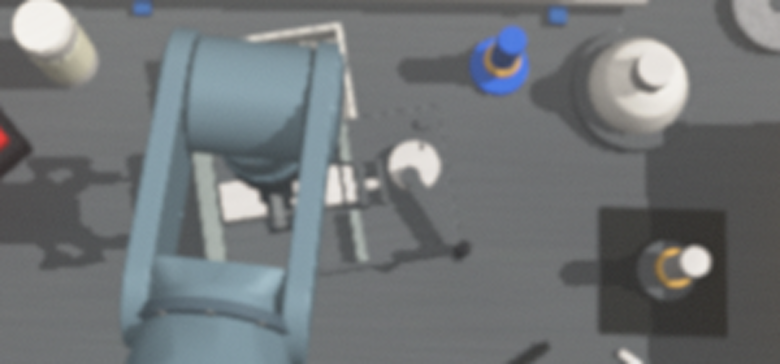

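Tube placed between stop and pad at (290,190), and the jack still stands on the mat. Going to the knob at (460,248) in the crop.

```bash
python3 -c "
from h import *
go([512,-124.5,190],10.4)"
```

```text
at [569.8  71.3 189.2] fix [ 1.000e-01 -4.000e-01  1.892e+02] t 23.1 ->dp [-18.22  -9.21  -0.08] dr [ 0.  0. -0.]
```

Call:
jog_arm([
  {"dp": [-5, -2.5, 0], "dr": [0, 0, 0]},
  {"dp": [-10, -5, 0], "dr": [0, 0, 0]},
  {"dp": [-15, -7.5, 0], "dr": [0, 0, 0]},
  {"dp": [-18.2, -9.2, 0], "dr": [0, 0, 0]},
  {"dp": [-18.2, -9.2, 0], "dr": [0, 0, 0]},
  {"dp": [-18.2, -9.2, 0], "dr": [0, 0, 0]},
  {"dp": [-18.2, -9.2, 0], "dr": [0, 0, 0]},
], fingers=5)

```text
t: 23.98
ee_pos: [512.1, -123.1, 188.6]
ee_rot: [0.64, 0.769, -0.0, -0.001]
contact_force: [-0.0, -0.6, 0.4]
opening: 49.7
grip_force: 0.0
```

```bash
python3 -c "
from h import *
f=grab('wrist','w9'); C=cloud(f)
m=(np.linalg.norm(C[...,:2]-[511,-124],axis=2)<30)&(abs(C[...,2]-130)<4); print('knob',m.sum(),C[m].mean(0))
F=(C-FO)@FR
m=(np.linalg.norm(F[...,:2]-[0,0],axis=2)<90)&(abs(F[...,2]-100)<4)&(abs(F[...,0])<40)&(F[...,1]<60); print('tube',np.percentile(F[m],[3,50,97],axis=0).round(1).tolist())
go([512,-124.5,92],10.4)"
```

```text
knob 506 [ 512.22094805 -124.07027949  130.69367507]
tube [[-19.4, -80.1, 96.1], [-0.5, -64.2, 100.3], [19.0, -58.5, 102.0]]
at [ 512.2 -123.1  188.7] fix [ -91.6 -181.2  188.7] t 24.02 ->dp [-0.14 -0.04  9.67] dr [-0.  -0.   0.1]
```

Call:
jog_arm([
  {"dp": [-0.1, 0, 3], "dr": [0, 0, 0]},
  {"dp": [-0.1, 0, 7], "dr": [0, 0, 0]},
  {"dp": [-0.1, 0, 9], "dr": [0, 0, 0]},
  {"dp": [-0.1, 0, 9.5], "dr": [0, 0, 0]},
  {"dp": [-0.1, 0, 9.5], "dr": [0, 0, 0]},
  {"dp": [-0.1, 0, 9.5], "dr": [0, 0, 0]},
])

```text
t: 24.78
ee_pos: [513.2, -125.4, 95.4]
ee_rot: [0.64, 0.768, 0.0, 0.001]
contact_force: [0.7, -0.1, -0.4]
opening: 50.0
grip_force: 0.0
```

Call:
jog_arm([
  {"dp": [0, 0, 0], "dr": [0, 0, 0]},
  {"dp": [0, 0, 0], "dr": [0, 0, 0]},
  {"dp": [0, 0, 0], "dr": [0, 0, 0]},
  {"dp": [0, 0, 0], "dr": [0, 0, 0]},
  {"dp": [0, 0, 0], "dr": [0, 0, 0]},
  {"dp": [0, 0, 0], "dr": [0, 0, 0]},
], fingers=1.0)

```text
t: 25.52
ee_pos: [512.5, -125.6, 94.9]
ee_rot: [0.64, 0.768, -0.0, 0.0]
contact_force: [-2.2, 0.0, 6.0]
opening: 14.2
grip_force: 58.4
```

```bash
cat > arc.py <<'E'
from h import *
s=robot.get_state(); M=R.from_quat(s['ee_rot']).as_matrix(); p=s['ee_pos']; c=fw([0,-143,p[2]])
v=p-c; r=np.hypot(*v[:2]); a0=np.degrees(np.arctan2(v[1],v[0])); print('r',r,'cam',np.radians(a0-FY+165),s['contact_force'].round(1),s['opening'],s['grip_force'])
for k in range(1,9):
    a=np.radians(min(a0+k*9,-35+FY)); q=c+r*np.array([np.cos(a),np.sin(a),0]); print((M.T@(q-p)/10).round(1).tolist())
E
python3 arc.py
```

```text
r 100.43690290824894 cam 0.15545478968374948 [-2.2  0.   6. ] 14.228132724376492 58.383203744888306
[-1.4, 0.8, 0.0]
[-2.6, 1.7, 0.0]
[-3.7, 2.8, 0.0]
[-4.6, 4.1, 0.0]
[-5.3, 5.6, 0.0]
[-5.7, 7.1, 0.0]
[-6.0, 8.6, 0.0]
[-5.9, 10.2, 0.0]
```

Call:
jog_arm([
  {"dp": [-1.4, 0.8, 0], "dr": [0, 0, 0]},
  {"dp": [-2.6, 1.7, 0], "dr": [0, 0, 0]},
  {"dp": [-3.7, 2.8, 0], "dr": [0, 0, 0]},
  {"dp": [-4.6, 4.1, 0], "dr": [0, 0, 0]},
  {"dp": [-5.3, 5.6, 0], "dr": [0, 0, 0]},
  {"dp": [-5.7, 7.1, 0], "dr": [0, 0, 0]},
  {"dp": [-6, 8.6, 0], "dr": [0, 0, 0]},
  {"dp": [-5.9, 10.2, 0], "dr": [0, 0, 0]},
])

```text
t: 26.52
ee_pos: [623.2, -166.1, 94.8]
ee_rot: [0.64, 0.768, -0.001, 0.0]
contact_force: [-5.5, -3.0, 6.3]
opening: 14.5
grip_force: 58.5
```

```bash
python3 arc.py
```

```text
r 101.01845318332846 cam 1.406172063747281 [-5.5 -3.   6.3] 14.50995153913973 58.50627779960632
[0.3, 1.6, -0.0]
[0.8, 3.1, -0.0]
[1.5, 4.5, -0.0]
[2.5, 5.7, -0.0]
[3.6, 6.8, -0.0]
[4.3, 7.3, -0.0]
[4.3, 7.3, -0.0]
[4.3, 7.3, -0.0]
```

Call:
jog_arm([
  {"dp": [0.3, 1.6, 0], "dr": [0, 0, 0]},
  {"dp": [0.8, 3.1, 0], "dr": [0, 0, 0]},
  {"dp": [1.5, 4.5, 0], "dr": [0, 0, 0]},
  {"dp": [2.5, 5.7, 0], "dr": [0, 0, 0]},
  {"dp": [3.6, 6.8, 0], "dr": [0, 0, 0]},
  {"dp": [4.3, 7.3, 0], "dr": [0, 0, 0]},
  {"dp": [4.3, 7.3, 0], "dr": [0, 0, 0]},
  {"dp": [4.3, 7.3, 0], "dr": [0, 0, 0]},
])

```text
t: 27.52
ee_pos: [687.5, -109.6, 94.9]
ee_rot: [0.64, 0.768, -0.0, 0.0]
contact_force: [-3.1, -0.1, 5.9]
opening: 14.3
grip_force: 58.5
```

```bash
python3 arc.py
```

```text
r 100.61074568899723 cam 2.282708927019871 [-3.1 -0.1  5.9] 14.280317370652769 58.519874811172485
[-0.1, -0.1, 0.0]
[-0.1, -0.1, 0.0]
[-0.1, -0.1, 0.0]
[-0.1, -0.1, 0.0]
[-0.1, -0.1, 0.0]
[-0.1, -0.1, 0.0]
[-0.1, -0.1, 0.0]
[-0.1, -0.1, 0.0]
```

Cam at about 2.28. Release, rise and check.

Call:
jog_arm([
  {"dp": [0, 0, 0], "dr": [0, 0, 0]},
  {"dp": [0, 0, 0], "dr": [0, 0, 0]},
  {"dp": [0, 0, 0], "dr": [0, 0, 0]},
  {"dp": [0, 0, -4], "dr": [0, 0, 0]},
  {"dp": [0, 0, -9], "dr": [0, 0, 0]},
  {"dp": [-5, -5, -14], "dr": [0, 0, 0]},
  {"dp": [-10, -10, -18], "dr": [0, 0, 0]},
  {"dp": [-15, -15, -18], "dr": [0, 0, 0]},
], fingers=4.5)

```text
t: 28.52
ee_pos: [593.3, -247.3, 267.7]
ee_rot: [0.64, 0.769, 0.0, 0.002]
contact_force: [0.5, -0.9, -0.1]
opening: 45.2
grip_force: 0.0
```

```bash
python3 -c "
from h import *
f=grab('top','t10')
C=cloud(f); m=(np.linalg.norm(C[...,:2]-[686,-110],axis=2)<40)&(abs(C[...,2]-130)<8); k=C[m].mean(0) if m.any() else None; print('knob',m.sum(),k)
if k is not None: v=wf(k)-[0,-143,0]; print('cam',np.arctan2(v[1],v[0])+np.radians(165))
m=(np.linalg.norm(C[...,:2]-[503,-376],axis=2)<50)&(abs(C[...,2]-112)<8); print('jack',m.sum(),C[m].mean(0))
f=grab('scene','s10')
C=cloud(f); F=(C-FO)@FR; m=(abs(F[...,0]-137)<60)&(abs(F[...,1])<95); print('max z chute',np.percentile(F[m][:,2],[50,99,100]))
m=(abs(F[...,0])<40)&(F[...,1]<68)&(F[...,1]>-40)&(abs(F[...,2]-100)<4); print('tube',np.percentile(F[m],[2,50,98],axis=0).round(1).tolist())
c=f['pixels'][100:300,160:470]; cv2.imwrite('pics/s10c.png',cv2.resize(c,None,fx=2.55,fy=2.55,interpolation=cv2.INTER_CUBIC))"
```

```text
knob 27 [ 686.1686306  -108.52103665  131.30281642]
cam 2.287115319690981
jack 0 [nan nan nan]
max z chute [24.03540984 85.31617483 96.10208293]
tube [[-17.3, -37.6, 97.0], [4.1, 15.3, 99.3], [23.1, 65.9, 101.1]]<string>:6: RuntimeWarning: Mean of empty slice.
  ret = um.true_divide(
```

View pics/s10c.png

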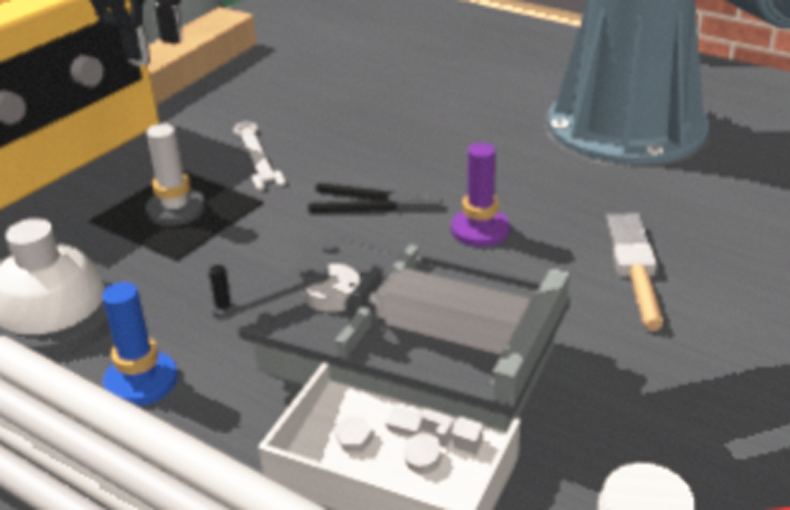

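The knob is at (220,290), and the cam measures 2.29. The tube is clamped against the stop at (465,310), the jack is on the mat, and all five offcuts are in the chute. Handing in.

Call:
jog_arm([
  {"dp": [0, 0, 0], "dr": [0, 0, 0]},
  {"dp": [0, 0, 0], "dr": [0, 0, 0]},
  {"dp": [0, 0, 0], "dr": [0, 0, 0]},
  {"dp": [0, 0, 0], "dr": [0, 0, 0]},
])

```text
t: 29.12
ee_pos: [593.4, -245.0, 264.3]
ee_rot: [0.64, 0.769, -0.0, -0.0]
contact_force: [0.1, 0.4, -0.5]
opening: 45.0
grip_force: 0.0
```

```bash
python3 -c "
from station import robot
print(robot.close_job())"
```

```text
the job is handed in; nothing more can be done
None
```

I handed the job in at about 29 s, and no verdict came back: the last pictures show the jack on the mat, all five offcuts in the chute, the tube against the stop, and the cam at about 2.29 rad; I couldn't measure the pad's force on the tube.

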